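# Hold a bulldog clip gaping over a recipe card

## Robot

A 6-joint arm with a two-finger parallel gripper is mounted at the origin on a cart in front of the work surface, level with it; the furniture and walls round the work are solid. World frame = base frame: x ahead of the robot, y to its left, z up, the work surface at z = 0. Lengths are in m, angles in rad, forces in N, time in s.
With the tool pointing down it reaches from about 0.25 to 0.725 m from the base axis. Payload 4 kg.
Tool frame: the origin (TCP) lies between the finger pads; the fingertips stand 8 mm ahead of it and the grasp point (between the pads) lies 11 mm behind it (bot.tip_reach is the distance from the TCP to the fingertips, in m); z points along the fingers, y is the line along which they close (so a half turn about z gives the same grasp; the last joint's range is limited). The gripper opens to 85 mm and grips with 20 to 120 N. Pads are 22 mm wide; open, the fingers measure 114 mm over their backs; the gripper's body (76 mm by 85 mm) begins 54 mm behind the grasp point. The pads swing forward as they close: fully open they stand 13 mm farther back than shut.
Start: joints at [1.268, 0.241, 0.005, 1.335, 0, 1.571], TCP at [0.149, 0.477, 0.239] pointing down, gripper open.
Joint ranges: [-2.72, 2.72], [-1.05, 1.87], [-1.09, 1.28], [-1.99, 2.15], [-1.42, 1.44], [-3.14, 3.14]. Speed limits (rad/s): [2.79, 2.79, 3.14, 3.14, 3.14, 3.14].

## Interface

Orientations are given as a unit quaternion [x, y, z, w].
In Python, from workcell import bot gives the robot as it stands.
- The arm moves only by the tool move_arm, never from a script. Its argument "deltas" is a list of rows, each a list of 7 numbers: the opening, from 0 (shut) to 1 (fully open), then the shift along the tool's x, y, z in mm, then the turn, a rotation vector about the tool's x, y, z in degrees. In form: [[gripper, tx, ty, tz, ax, ay, az], ...]. A call has 1 to 10 rows; each row shifts and turns the commanded pose from where the row before left it, along the tool's axes as they then stand; what a row does not reach is not made up. A row lasts 1/12 s, in which the tool goes at most 41.7 mm and 7.16 degrees, less where a joint would pass 70% of its speed; a pose out of reach is approached as far as the arm can. A call is refused whole if a number of a shift passes 41.7 or a number of a turn 7.16, either way. A call with a gripper value outside its range is refused whole. The fingers move at their own pace and stop on an object; the grip force is fixed at half the most. Time passes only in rows, so rows that do not move let the fingers close. It gives the time, the measured TCP pose, the force, the opening and the grip force at its end, in the units of the state.
- bot.get_obs(): the state, without advancing time (a new reading comes with each control period).
- bot.camera(name): name is "scene" or "top" or "wrist"; returns the picture (400x640x3 uint8, blue, green, red); there is no depth.
- bot.calibration(name): a dict with "K" (3x3 intrinsics, pixels), "position" and "orientation" of the camera in the world. Camera axes: x right, y down, z forward; pixel columns grow to the right and rows downward; lengths in m; the calibration is good to about 2 mm. A picture is of the moment at which its call begins: read the wrist's pose just before it. calibration takes no time and is no camera call; for the wrist camera it gives the pose at the moment of the call.
- bot.job_done(): hands the job in; it is judged then, once.
Trained networks look in the newest picture that a camera, given by its name, has taken for a name from the list of things; names that differ only in an ending like _2 or _b are one class to them, and where a whole thing is asked for, a point or a joint stands for the part that bears it (a point fixed in the world has none). Each returns a list of dicts, best first, with "conf" (0 to 1); they miss things now and then, are a little off and sometimes report something else, mostly with a low value. They report only what shows in the picture. A call takes as long as a camera call.
- bot.outline_of(query, camera): "pixels" (400x640 bool, what is visible of it) and "rect" ([left, top, width, height] in pixels, round what is visible of it).
The state is a dict: "clock": time; "joint_pos": joint angles; "joint_vel": joint speeds; "tau": joint torques, N m; "eef_pos": TCP position; "tool_rot": TCP orientation; "ft_force": force on the tool from outside, world axes, zero at the start; "ft_torque": the same for the moment, N m; "grip_width": finger opening in m; "grasp_force": force on a finger pad.
Only numpy, scipy, OpenCV 4.12 (cv2) and the standard library are available. Lean on these libraries where they do the work, as an engineer would, in place of code of your own. Each camera call takes 0.05 s, during which the arm holds its last target. There are 200 camera calls.

## Task

I want to fasten my shopping list to the recipe card that stands in the wooden block. Fold both long flaps of the little cardboard carton right back, well past upright, take the steel bulldog clip off the carton's divider by squeezing its two handles, and lower it jaws-down over the middle of the card's top edge. Finish while still holding it squeezed, with the jaws wide open, one each side of the card and well down over the edge but not touching it, so that I can slip the list in; leave the flaps folded back, and do not shift the card's stand or disturb the other things.

Things in the scene. Friction and masses are not known exactly. Their poses are not given: they have to be found in the camera images.
- carton: Cardboard carton fixed to the worktop, outside 138 (x) x 218 (y) x 110 mm high, walls 4 mm; origin at the centre of its underside, z up, -x side towards the robot. A divider 4 mm thick stands along y at x = 0, its top edge at z = 58 mm. The short end flaps already hang outside; two long flaps (joints) cover the opening. A tin and a spice jar stand inside, near its two ends.
- flap_near (a joint): Angle of the long flap hinged along y on the carton's top edge at x = -67 mm (robot side), z = 110 mm; 66 mm from hinge to free edge, 214 mm long, 3 mm thick. 0 = shut level, 1.57 = upright, grows as it folds outward, stop at 3.0. Light (under 1 N at its free edge); stays where it is left; starts partly raised, at 0.8 to 1.1.
- flap_far (a joint): The same for the flap hinged at carton x = +67 mm, mirrored; 0 = shut, grows as it folds outward, stop at 3.0.
- clip: Steel bulldog clip, 70 g, parked jaws down astride the carton's divider. Origin on the pivot axis (hub of 10 mm diameter resting on the divider's edge); y along the pivot, z up through the handles, x the direction of squeezing. Jaws 52 mm wide (y); their lips lie 32 mm below the origin. Let go, the spring shuts it.
- clip_grip (a point): Point midway between the clip's handles, 34 mm above its origin, axes as the clip's. Handles: two flat plates 24 mm wide (y), from 9 to 45 mm above the origin; 45 mm over their top outer edges when parked, 24 mm and parallel when fully squeezed. Squeezing there takes about 3 N to start, 9 N to reach the stop; 20 N holds it surely.
- clip_jaw_a (a joint): Opening angle of one lever of the clip; the other mirrors it. 0 = parked on the divider (lips 4 mm apart), -0.06 = lips touch, 0.24 = fully squeezed, stop (lips 19 mm apart, handles parallel).
- clip_tip_a (a point): Centre of the rolled lip (2.5 mm radius) of the clip's jaw on its -x side, middle of its width.
- clip_tip_b (a point): The same for the jaw on the clip's +x side.
- card_stand: Loose wooden block 70 (x) x 130 (y) x 28 mm, 0.55 kg, with a stiff laminated recipe card upright in its slot. Origin at the centre of the underside, z up. The card is 150 mm along y, 3 mm thick along x.
- card_top (a point): Middle of the card's top edge, 125 mm above the worktop; axes as the stand's: x across the card (its thickness), y along the edge, z up.
- tin: Bystander: tin 57 mm wide, 72 mm high, standing in the carton; origin under its centre.
- spice_jar: Bystander: spice jar 44 mm wide, 100 mm high, standing in the carton; origin under its centre.
- honey_jar: Bystander: jar 62 mm wide, 86 mm high, behind the work; origin under its centre.
- pepper_mill: Bystander: wooden pepper mill 58 mm wide, 170 mm high, behind the work; origin under its centre.
- tea_spoon: Bystander: teaspoon 130 mm long, lying near the front edge; origin under its centre.
- table_fork: Bystander: fork 193 mm long, lying near the front edge; origin under its centre.

How it is judged:
On the way, in this order (a step that is already met when the one before it is completed fails the run):
1. both long flaps folded back past upright (value of joint each of flap_near, flap_far above 1.8 rad), for 0.2 s.
2. the clip is off the divider and lifted clear of the carton in the fingers (height (world z) of clip above 0.15 m and contact force between the fingers and clip above 2 N and contact force between clip and carton below 0.05 N), for 0.2 s.
At the end, for the whole second after the job is handed in: Clip still held (over 3 N), opened past 0.17 rad, lips 10 mm or more below the card's edge, one each side and clear of it (under 0.3 N), within 30 mm of its middle, aligned within 0.22 rad, tilt under 0.3 rad, still. Flaps past 1.8 rad; stand upright, within 20 mm of its start (all of step 1 and value of joint clip_jaw_a above 0.17 rad and contact force between the fingers and clip above 3 N and contact force between clip and card_stand below 0.3 N and contact force between clip and carton below 0.05 N and z of each of clip_tip_a, clip_tip_b in the frame of card_top below -0.01 m and ((x of clip_tip_a in the frame of card_top below -0.0045 m and x of clip_tip_b in the frame of card_top above 0.0045 m) or (x of clip_tip_b in the frame of card_top below -0.0045 m and x of clip_tip_a in the frame of card_top above 0.0045 m)) and y of clip in the frame of card_top between -0.03 and 0.03 m and angle between the y axis of clip and the y axis of card_top, either way round below 0.22 rad and angle between clip's own z axis and vertical below 0.3 rad and linear speed of clip below 0.02 m/s and distance of card_stand from where it was at the start of the episode below 0.02 m and angle between card_stand's own z axis and vertical below 0.05 rad); the arm keeps its last pose, push and grip.
It fails at once if the card stand is knocked over or pushed away (angle between card_stand's own z axis and vertical above 0.2 rad or distance of card_stand from where it was at the start of the episode above 0.04 m).
It fails at once if another thing is disturbed by more than 4 cm (distance of any of tin, spice_jar, honey_jar, pepper_mill, tea_spoon, table_fork from where it was at the start of the episode above 0.04 m).
It also fails if it takes over 64 s, if anything falls off the work surface, if the arm or the gripper's body presses on something with over 40 N, if the wrist force passes 120 N, or if a joint passes its speed limit or range.

## Working session

There is one attempt and no reset: what is moved stays moved. The work goes in short steps, Python scripts to look and compute and a tool call to move; the robot and the scene stay as the last step left them, time stands still between calls to the robot, and variables do not carry over. Pictures are saved under pics/ and viewed, at most 10 in all, crops included, and the job is handed in when it is done.

Besides the shell and the picture viewer there is one more tool, called after "Emit:" in YAML: its name, and indented under it one key for each argument. move_arm: Moves the arm, as the interface text tells. Its arguments: {"type":"object","properties":{"deltas":{"type":"array","items":{"type":"array","items":{"type":"number"}}}},"required":["deltas"]}

```bash
mkdir -p pics; ls
cat > h.py <<'E'
import numpy as np, cv2
from scipy.spatial.transform import Rotation as R
from workcell import bot
def ray(cam,uv):
    c=bot.calibration(cam);K=np.array(c["K"]);Q=R.from_quat(c["orientation"])
    d=Q.apply(np.linalg.solve(K,[uv[0],uv[1],1.]));return np.array(c["position"]),d
def at_z(cam,uv,z):
    p,d=ray(cam,uv);return p+d*(z-p[2])/d[2]
def proj(cam,P):
    c=bot.calibration(cam);K=np.array(c["K"]);Q=R.from_quat(c["orientation"])
    q=Q.inv().apply(np.atleast_2d(P)-np.array(c["position"]))@K.T;return q[:,:2]/q[:,2:]
def snap(cam,name):
    im=bot.camera(cam);cv2.imwrite(f"pics/{name}.png",im);return im
E
python3 - <<'E'
from h import *
np.set_printoptions(precision=3,suppress=True)
o=bot.get_obs();print({k:np.round(v,3) for k,v in o.items()})
for c in ("scene","top"):
    snap(c,c+"0");k=bot.calibration(c);print(c,k)
    for n in ("carton","flap_near","flap_far","clip","card_stand","card_top"):
        for d in bot.outline_of(n,c)[:2]:print(n,round(d["conf"],2),d["rect"])
a=cv2.imread("pics/scene0.png");b=cv2.imread("pics/top0.png")
E
```

```text
pics
{'clock': np.float64(0.0), 'joint_pos': array([1.268, 0.241, 0.004, 1.335, 0.   , 1.571]), 'joint_vel': array([-0.001, -0.   ,  0.001, -0.001, -0.   , -0.   ]), 'tau': array([ -0.   , -37.232,  25.241,   0.017,   0.   ,   0.   ]), 'eef_pos': array([0.149, 0.477, 0.238]), 'tool_rot': array([ 0.151,  0.989, -0.001, -0.   ]), 'ft_force': array([ 0.424, -0.729,  0.038]), 'ft_torque': array([-0.025,  0.025, -0.015]), 'grasp_force': np.float64(0.0), 'grip_width': np.float64(0.086)}
scene {'K': array([[512.067,   0.   , 319.68 ],
       [  0.   , 512.067, 196.21 ],
       [  0.   ,   0.   ,   1.   ]]), 'position': array([ 0.222, -0.73 ,  0.976]), 'orientation': array([ 0.906, -0.247,  0.08 , -0.333])}
carton 0.84 [315.7, 211.3, 103.2, 145.7]
flap_near 0.59 [319.9, 216.6, 52.9, 109.9]
flap_near 0.37 [253.9, 142.2, 46.5, 76.6]
flap_far 0.68 [365.5, 213.4, 52.9, 97.8]
clip 0.66 [360.3, 270.5, 14.9, 26.0]
card_stand 0.93 [253.4, 147.2, 46.9, 72.4]
card_top 0.83 [252.6, 137.0, 51.0, 78.9]
top {'K': array([[514.508,   0.   , 322.378],
       [  0.   , 514.508, 206.86 ],
       [  0.   ,   0.   ,   1.   ]]), 'position': array([ 0.294, -0.078,  1.525]), 'orientation': array([ 0.707, -0.701,  0.075, -0.06 ])}
carton 0.77 [345.8, 178.0, 92.0, 72.4]
flap_near 0.79 [354.6, 207.0, 77.5, 38.5]
flap_far 0.7 [359.2, 177.2, 78.5, 28.0]
flap_far 0.29 [346.4, 178.6, 91.0, 71.2]
clip 0.61 [384.9, 201.5, 13.9, 16.6]
card_top 0.9 [239.9, 211.0, 54.4, 28.3]
```

Run:
```python
import cv2,numpy as np
a=cv2.imread("pics/scene0.png")[110:380,200:470];b=cv2.imread("pics/top0.png")[130:290,190:470]
a=cv2.resize(a,(400,400),interpolation=2);b=cv2.resize(b,(400,229),interpolation=2)
a=cv2.imread("pics/scene0.png")[120:370,230:450];a=cv2.resize(a,(528,600),interpolation=2)
cv2.imwrite("pics/a.png",a)
b=cv2.imread("pics/top0.png")[130:290,220:460];cv2.imwrite("pics/b.png",cv2.resize(b,(800,533),interpolation=2))
```

```text
(no output)
```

View pics/a.png

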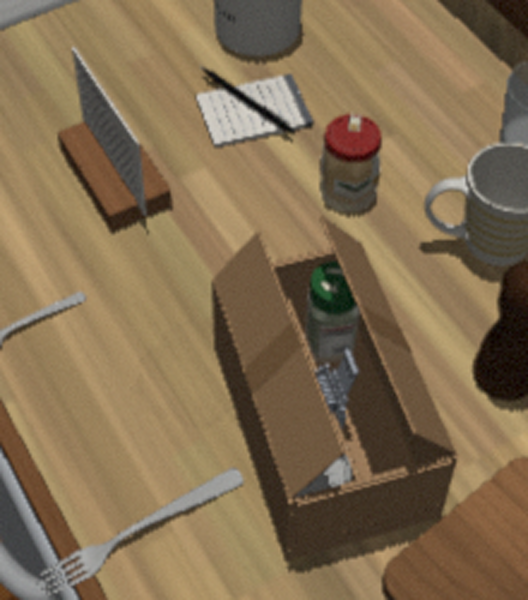

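View pics/b.png

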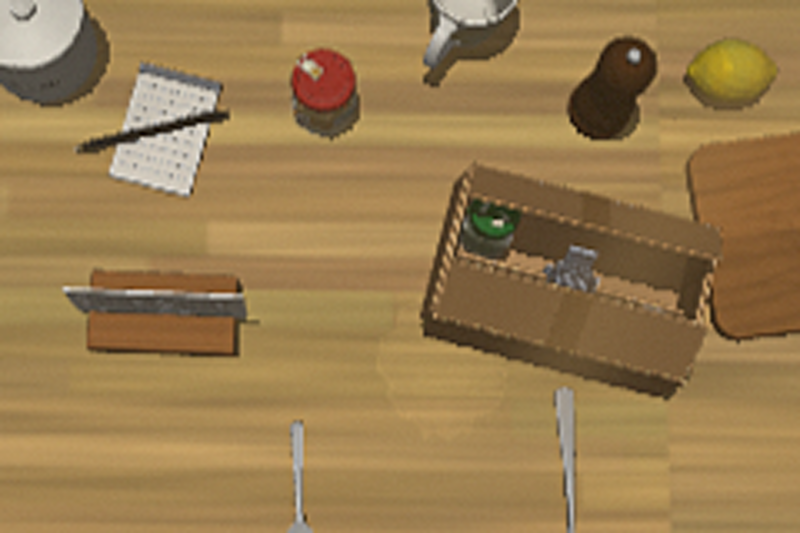

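The first crop shows the card stand at the upper left, with the carton in the centre. Both of its flaps are raised and the clip stands on the divider, at about (340,385) in the crop. In the top crop the carton corners at the hinge line are about (475,165), (722,230), (430,315) and (680,380). The card edge runs from (65,290) to (245,300), and the clip is at (575,268). Next I'll fit the poses to the masks.

```bash
cat > fit.py <<'E'
from h import *
from scipy.optimize import differential_evolution as DE
np.set_printoptions(precision=3,suppress=True)
def box(x0,x1,y0,y1,z0,z1): return np.array([[x,y,z] for x in(x0,x1) for y in(y0,y1) for z in(z0,z1)],float)
def flap(a,s):
    P=np.array([[r,y,t] for r in(0,.066) for y in(-.107,.107) for t in(-.0015,.0015)])
    x=-.067+P[:,0]*np.cos(a)-P[:,2]*np.sin(a);z=.11+P[:,0]*np.sin(a)+P[:,2]*np.cos(a)
    return np.c_[x*s,P[:,1],z]
CAL={c:bot.calibration(c) for c in("scene","top")}
def pj(c,P):
    k=CAL[c];q=R.from_quat(k["orientation"]).inv().apply(P-np.array(k["position"]))@np.array(k["K"]).T
    return q[:,:2]/q[:,2:]
S=4
def render(c,parts,pose):
    m=np.zeros((400*1,640),np.uint8);Q=R.from_euler("z",pose[2])
    for P in parts:
        W=Q.apply(P)+[pose[0],pose[1],0]
        h=cv2.convexHull(np.round(pj(c,W)*16).astype(np.int32));cv2.fillConvexPoly(m,h,1,shift=4)
    return m.astype(bool)
def iou(a,b): return (a&b).sum()/max(1,(a|b).sum())
def mask(names,c,confmin=.5):
    m=np.zeros((400,640),bool)
    for n in names:
        d=[d for d in bot.outline_of(n,c) if d["conf"]>confmin]
        if d:m|=np.array(d[0]["pixels"])
    return m
E
python3 - <<'E'
from fit import *
for p in [(475,165),(722,230),(430,315),(680,380)]: print(at_z("top",(220+p[0]/3.333,130+p[1]/3.333),.11))
for p in [(65,288),(245,293)]: print("card",at_z("top",(220+p[0]/3.333,130+p[1]/3.333),.125))
bot.camera("scene");bot.camera("top")
Mc={c:mask(["carton","flap_near","flap_far"],c) for c in CAL}
Fn={c:mask(["flap_near"],c) for c in CAL};Ff={c:mask(["flap_far"],c) for c in CAL}
Ms={c:mask(["card_stand","card_top"],c) for c in CAL}
cb=box(-.069,.069,-.109,.109,0,.11)
def f(v):
    s=0;n,r=flap(v[3],1),flap(v[4],-1)
    for c in CAL:
        s-=2*iou(render(c,[cb,n,r],v),Mc[c])+iou(render(c,[n],v),Fn[c])+.3*iou(render(c,[r],v),Ff[c])
    return s
r=DE(f,[(.2,.5),(-.4,-.1),(-.5,.1),(.6,1.3),(.5,1.6)],seed=1,maxiter=60,popsize=12);print("carton",r.x,r.fun)
st=[box(-.035,.035,-.065,.065,0,.028),box(-.0015,.0015,-.075,.075,.02,.125)]
g=lambda v:-sum(iou(render(c,st,v),Ms[c]) for c in CAL)
q=DE(g,[(.1,.5),(.0,.35),(-.6,.6)],seed=1,maxiter=60);print("stand",q.x,q.fun)
for c in CAL:
    m=Mc[c];print(c,iou(render(c,[cb,flap(r.x[3],1),flap(r.x[4],-1)],r.x),m),iou(render(c,st,q.x),Ms[c]))
    d=[d for d in bot.outline_of("clip",c)][0];ys,xs=np.nonzero(d["pixels"]);print(c,"clip",xs.mean(),ys.mean(),at_z(c,(xs.mean(),ys.mean()),.09))
    print(pj(c,np.array([[.3,-.3,.1]])))
print(bot.get_obs()["clock"])
E
```

```text
[ 0.647 -0.221  0.11 ]
[ 0.593 -0.43   0.11 ]
[ 0.517 -0.182  0.11 ]
[ 0.465 -0.39   0.11 ]
card [0.534 0.121 0.125]
card [ 0.532 -0.028  0.125]
carton [ 0.5   -0.303  0.097  0.611  1.598] -2.3438756856863434
stand [0.5   0.05  0.588] -0.8419035535646282
scene 0.5057394156231365 0.45323499832383507
scene clip 372.5081967213115 278.91803278688525 [ 0.564 -0.317  0.09 ]
[[247.697 333.337]]
top 0.5094827586206897 0.3886685552407932
top clip 392.1125 210.40625 [ 0.562 -0.306  0.09 ]
[[392.119 304.154]]
1.6
```

```bash
cat > f2.py <<'E'
from fit import *
bot.camera("scene");bot.camera("top")
Mc={c:mask(["carton","flap_near","flap_far"],c) for c in CAL}
Fn={c:mask(["flap_near"],c) for c in CAL};Ff={c:mask(["flap_far"],c) for c in CAL}
Ms={c:mask(["card_stand","card_top"],c) for c in CAL}
cb=box(-.069,.069,-.109,.109,0,.11)
def f(v):
    s=0;n,r=flap(v[3],1),flap(v[4],-1)
    for c in CAL:
        s-=2*iou(render(c,[cb,n,r],v),Mc[c])+iou(render(c,[n],v),Fn[c])+.3*iou(render(c,[r],v),Ff[c])
    return s
r=DE(f,[(.5,.61),(-.36,-.26),(-.45,-.05),(.5,1.4),(.5,1.8)],seed=1,maxiter=60,popsize=12);print("carton",r.x,r.fun)
st=[box(-.035,.035,-.065,.065,0,.028),box(-.0015,.0015,-.075,.075,.02,.125)]
g=lambda v:-sum(iou(render(c,st,v),Ms[c]) for c in CAL)
q=DE(g,[(.45,.6),(.0,.1),(-.4,.4)],seed=1,maxiter=60);print("stand",q.x,q.fun)
V={}
for c in CAL:
    print(c,iou(render(c,[cb,flap(r.x[3],1),flap(r.x[4],-1)],r.x),Mc[c]),iou(render(c,st,q.x),Ms[c]))
    im=bot.camera(c)
    Q=R.from_euler("z",r.x[2])
    for P,v in [(cb,r.x),(flap(r.x[3],1),r.x),(flap(r.x[4],-1),r.x),(st[0],q.x),(st[1],q.x),(box(-.002,.002,-.105,.105,.058,.058),r.x)]:
        m=render(c,[P],v).astype(np.uint8);k,_=cv2.findContours(m,0,1);cv2.drawContours(im,k,-1,(0,0,255),1)
    V[c]=im
o=np.hstack([cv2.resize(V["scene"][130:370,240:430],(400,505)),cv2.resize(V["top"][160:270,230:450],(400,200))[:,:] if 0 else cv2.copyMakeBorder(cv2.resize(V["top"][160:270,230:450],(400,200)),0,305,0,0,0)])
cv2.imwrite("pics/fit1.png",o);print(bot.get_obs()["clock"])
E
python3 f2.py
```

```text
carton [ 0.557 -0.304 -0.253  0.952  0.939] -5.841353269306103
stand [ 0.532  0.05  -0.034] -1.8525316132945293
scene 0.8398441505177894 0.9054586381541925
top 0.8683109447258314 0.9470729751403368
2.5
```

View pics/fit1.png

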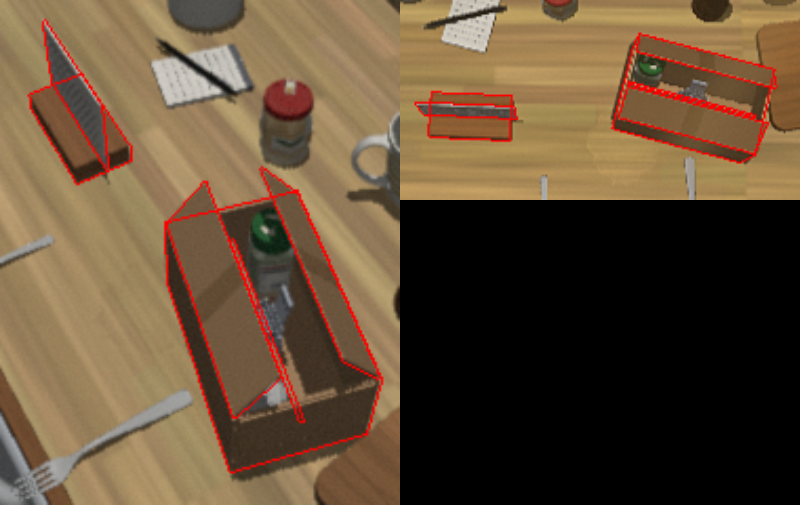

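The fit is good: the red outlines lie on the carton, both flaps at about 0.95 rad, and the stand. I'll shut the fingers, turn, and go above the carton.

Emit:
move_arm:
  deltas:
    - [0, 0, 0, 0, 0, 0, 7.1]
    - [0, 0, 0, 0, 0, 0, 7.1]
    - [0, 0, 0, 0, 0, 0, 7.1]
    - [0, 0, 0, 0, 0, 0, 7.1]
    - [0, 0, 0, 0, 0, 0, 7.1]
    - [0, 0, 0, 0, 0, 0, 7.1]
    - [0, -40, -1.7, 0, 0, 0, 0]
    - [0, -40, -1.7, 0, 0, 0, 0]
    - [0, -40, -1.7, 0, 0, 0, 0]
    - [0, -40, -1.7, 0, 0, 0, 0]

```text
clock: 3.33
eef_pos: [0.2236, 0.3339, 0.2392]
tool_rot: [0.499, 0.867, -0.0, 0.0]
ft_force: [0.5, 0.2, 0.1]
grip_width: 0.0004
grasp_force: 0.0
```

Emit:
move_arm:
  deltas:
    - [0, -40, -1.7, 0, 0, 0, 0]
    - [0, -40, -1.7, 0, 0, 0, 0]
    - [0, -40, -1.7, 0, 0, 0, 0]
    - [0, -40, -1.7, 0, 0, 0, 0]
    - [0, -40, -1.7, 0, 0, 0, 0]
    - [0, -40, -1.7, 0, 0, 0, 0]
    - [0, -40, -1.7, 0, 0, 0, 0]
    - [0, -40, -1.7, 0, 0, 0, 0]
    - [0, -40, -1.7, 0, 0, 0, 0]
    - [0, -40, -1.7, 0, 0, 0, 0]

```text
clock: 4.17
eef_pos: [0.4095, -0.0215, 0.2397]
tool_rot: [0.5, 0.866, 0.0, 0.0]
ft_force: [1.3, 0.6, -0.6]
grip_width: 0.0
grasp_force: 0.0
```

Emit:
move_arm:
  deltas:
    - [0, -40, -1.7, 0, 0, 0, 0]
    - [0, -40, -1.7, 0, 0, 0, 0]
    - [0, -40, -1.7, 0, 0, 0, 0]
    - [0, -40, -1.7, 0, 0, 0, 0]
    - [0, 0, 0, 0, 0, 0, 7.1]
    - [0, 0, 0, 0, 0, 0, 7.1]
    - [0, 0, 0, 0, 0, 0, 7.1]
    - [0, 0, 0, 0, 0, 0, 7.1]
    - [0, 0, 0, 0, 0, 0, 7.1]
    - [0, 0, 0, 0, 0, 0, 7.1]

```text
clock: 5.0
eef_pos: [0.4831, -0.1614, 0.2392]
tool_rot: [0.782, 0.623, -0.0, -0.0]
ft_force: [0.2, 0.5, -0.4]
grip_width: 0.0004
grasp_force: 0.0
```

```bash
cat > go.py <<'E'
from h import *
np.set_printoptions(precision=1,suppress=True)
C=np.array([.557,-.304,0]);CY=-.253
def cart(x,y,z): return C+R.from_euler("z",CY).apply([x,y,z])
def delta(p,yaw,o=None):
    o=o or bot.get_obs();q=R.from_quat(o["tool_rot"])
    # desired: tool z down, tool y (closing) along yaw
    y=np.array([np.cos(yaw),np.sin(yaw),0]);z=np.array([0,0,-1.]);M=R.from_matrix(np.c_[np.cross(y,z),y,z])
    print("shift mm now-axes",q.inv().apply(p-o["eef_pos"])*1e3,"in final axes",M.inv().apply(p-o["eef_pos"])*1e3,"turn deg",np.degrees((q.inv()*M).as_rotvec()))
E
python3 - <<'E'
from go import *
delta(cart(0,0,.239),CY)
E
```

```text
shift mm now-axes [-122.4  103.9    0.2] in final axes [-119.5  107.2    0.2] turn deg [-0.  -0.   1.6]
```

Emit:
move_arm:
  deltas:
    - [0, 0, 0, 0, 0, 0, 1.6]
    - [0, -30, 27, 0, 0, 0, 0]
    - [0, -30, 27, 0, 0, 0, 0]
    - [0, -30, 27, 0, 0, 0, 0]
    - [0, -30, 26, 0, 0, 0, 0]
    - [0, 0, 0, 0, 0, 0, 0]
    - [0, 0, 0, 25, 0, 0, 0]
    - [0, 0, 0, 25, 0, 0, 0]
    - [0, 0, 0, 20, 0, 0, 0]
    - [0, 0, 0, 0, 0, 0, 0]

```text
clock: 5.83
eef_pos: [0.5547, -0.3023, 0.1637]
tool_rot: [0.789, 0.615, -0.002, -0.005]
ft_force: [-1.2, -0.6, -1.1]
grip_width: 0.0003
grasp_force: 0.0
```

Run:
```python
from go import *
o=bot.get_obs();print(o["joint_pos"],o["ft_force"],o["eef_pos"]*1e3);delta(cart(0,0,.135),CY)
```

```text
[-0.5  0.5  0.3  1.3 -0.   1.3] [-1.2 -0.6 -1.1] [ 554.7 -302.3  163.7]
shift mm now-axes [-1.1  2.9 28.7] in final axes [-1.   2.6 28.7] turn deg [-0.6 -0.1  0.3]
```

Emit:
move_arm:
  deltas:
    - [0, 0, 2, 15, 0, 0, 0]
    - [0, 0, 0, 14, 0, 0, 0]
    - [0, 0, 0, 0, 0, 0, 0]
    - [0, 0, 14, 0, 0, 0, 0]
    - [0, 0, 14, 0, 0, 0, 0]
    - [0, 0, 14, 0, 0, 0, 0]
    - [0, 0, 14, 0, 0, 0, 0]
    - [0, 0, 10, 0, 0, 0, 0]
    - [0, 0, 6, 0, 0, 0, 0]
    - [0, 0, 0, 0, 0, 0, 0]

```text
clock: 6.67
eef_pos: [0.6306, -0.3221, 0.1414]
tool_rot: [0.789, 0.615, 0.0, 0.001]
ft_force: [-0.8, 0.5, -0.6]
grip_width: 0.0001
grasp_force: 0.0
```

Run:
```python
from go import *
o=bot.get_obs();print(o["joint_pos"],o["ft_force"],o["eef_pos"]*1e3);delta(cart(.072,0,.135),CY)
delta(cart(-.074,0,.135),CY)
```

```text
[-0.5  0.7  0.5  1.4  0.   1.3] [-0.8  0.5 -0.6] [ 630.6 -322.1  141.4]
shift mm now-axes [-0.9 -3.8  6.4] in final axes [-0.9 -3.8  6.4] turn deg [0.1 0.  0.4]
shift mm now-axes [   0.  -149.8    6.1] in final axes [  -0.9 -149.8    6.4] turn deg [0.1 0.  0.4]
```

Emit:
move_arm:
  deltas:
    - [0, 0, -15, 2, 0, 0, 0]
    - [0, 0, -15, 2, 0, 0, 0]
    - [0, 0, -15, 2, 0, 0, 0]
    - [0, 0, -15, 0, 0, 0, 0]
    - [0, 0, -15, 0, 0, 0, 0]
    - [0, 0, -15, 0, 0, 0, 0]
    - [0, 0, -15, 0, 0, 0, 0]
    - [0, 0, -15, 0, 0, 0, 0]
    - [0, 0, -15, 0, 0, 0, 0]
    - [0, 0, -14, 0, 0, 0, 0]

```text
clock: 7.5
eef_pos: [0.4892, -0.2871, 0.1417]
tool_rot: [0.788, 0.615, 0.004, 0.007]
ft_force: [0.4, -0.0, -0.8]
grip_width: 0.0001
grasp_force: 0.6
```

Emit:
move_arm:
  deltas:
    - [0, 0, 0, 0, 0, 0, 0]
    - [0, 0, 0, 0, 0, 0, 0]
    - [0, 0, 20, -15, 0, 0, 0]
    - [0, 0, 30, -30, 0, 0, 0]
    - [0, 0, 24, -30, 0, 0, 0]
    - [0.7, 0, 0, -10, 0, 0, 0]
    - [0.7, 0, 0, 0, 0, 0, 0]
    - [0.7, 0, 0, 0, 0, 0, 0]

```text
clock: 8.17
eef_pos: [0.5558, -0.3033, 0.2174]
tool_rot: [0.789, 0.615, -0.0, -0.001]
ft_force: [0.9, 0.5, -1.0]
grip_width: 0.0358
grasp_force: 0.0
```

```bash
python3 - <<'E'
from go import *
o=bot.get_obs();print(o["joint_pos"],o["ft_force"],o["eef_pos"]*1e3);delta(cart(0,0,.086),CY)
im=snap("wrist","w1")
for n in ("clip","clip_grip","clip_tip_a"):
    for d in bot.outline_of(n,"wrist")[:1]:
        ys,xs=np.nonzero(d["pixels"]);print(n,d["conf"],d["rect"],xs.mean(),ys.mean())
print(proj("wrist",[cart(x,y,.108) for x,y in((-.0225,-.012),(-.0225,.012),(.0225,.012),(.0225,-.012))]))
E
sed -i 's/(.5,1.4),(.5,1.8)\]/(1.6,3),(1.6,3)]/; s/fit1/fit2/' f2.py; python3 f2.py
```

```text
[-0.5  0.5  0.4  1.4 -0.   1.3] [ 0.9  0.5 -1. ] [ 555.8 -303.3  217.4]
shift mm now-axes [ -0.5   1.6 131.4] in final axes [ -0.4   1.3 131.4] turn deg [-0.1 -0.   0.4]
clip 0.65 [299.3, 158.5, 52.2, 55.1] 324.9734236581553 191.57998957790517
clip_grip 0.79 [295.5, 160.5, 58.9, 53.3] 324.68418314255985 191.3335067637877
clip_tip_a 0.91 [325.3, 159.1, 27.9, 55.7] 337.89009661835746 191.524154589372
[[299.4 215.7]
 [299.  187.8]
 [354.  188.1]
 [353.1 216. ]]
carton [ 0.558 -0.303 -0.257  2.359  2.189] -3.3820039392765295
stand [ 0.531  0.049 -0.037] -1.8666146918946285
scene 0.7827629536551113 0.9413735343383585
top 0.2897196261682243 0.9252411575562701
9.2667
```

View pics/w1.png

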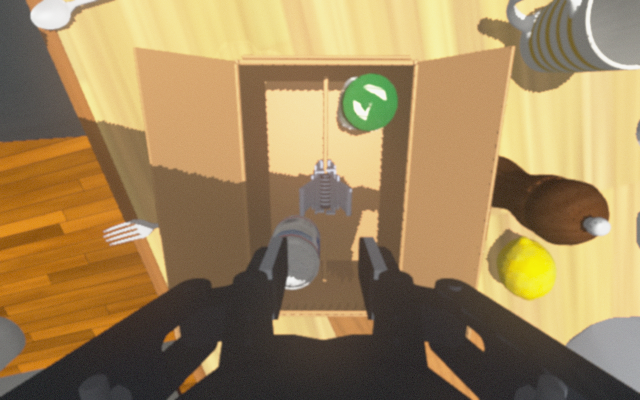

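View pics/fit2.png

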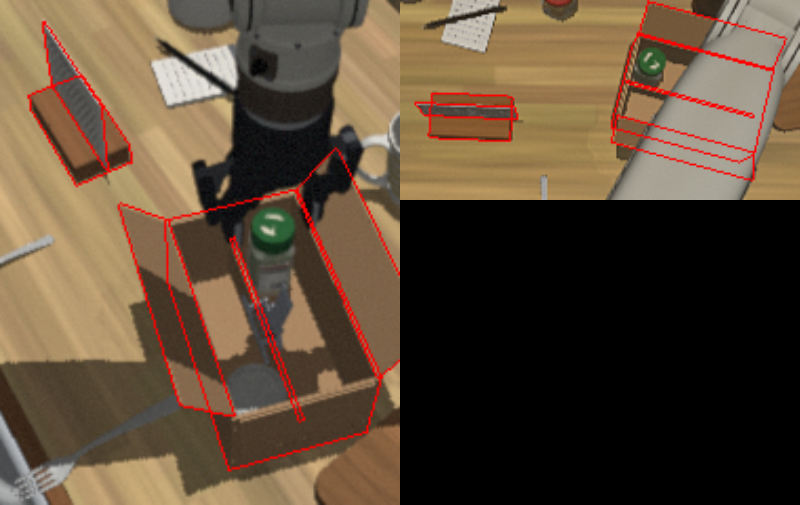

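Both flaps are folded back to about 2.2 and 2.36 rad. In the wrist picture the clip's handles span u 299–352, v 185–214, within 2 px of where I predicted them. Going down with the fingers partly open.

Emit:
move_arm:
  deltas:
    - [0.7, 1, 1.3, 20, 0, 0, 0.3]
    - [0.7, 0, 0, 30, 0, 0, 0]
    - [0.7, 0, 0, 25, 0, 0, 0]
    - [0.7, 0, 0, 20, 0, 0, 0]
    - [0.7, 0, 0, 15, 0, 0, 0]
    - [0.7, 0, 0, 10, 0, 0, 0]
    - [0.7, 0, 0, 9, 0, 0, 0]
    - [0.7, 0, 0, 0, 0, 0, 0]
    - [0.7, 0, 0, 0, 0, 0, 0]

```text
clock: 10.02
eef_pos: [0.5578, -0.3029, 0.09]
tool_rot: [0.79, 0.613, 0.0, 0.0]
ft_force: [0.3, 0.0, -0.2]
grip_width: 0.0598
grasp_force: 0.0
```

Run:
```python
from go import *
o=bot.get_obs();print(o["grip_width"]*1e3,o["ft_force"],o["eef_pos"]*1e3);delta(cart(0,0.0015,.088),CY)
im=snap("wrist","w2");cv2.imwrite("pics/w2.png",im[100:400,120:520])
```

```text
59.75143727005055 [ 0.3  0.  -0.2] [ 557.8 -302.9   90. ]
shift mm now-axes [ 0.2 -0.4  2. ] in final axes [ 0.2 -0.4  2. ] turn deg [0. 0. 0.]
```

View pics/w2.png

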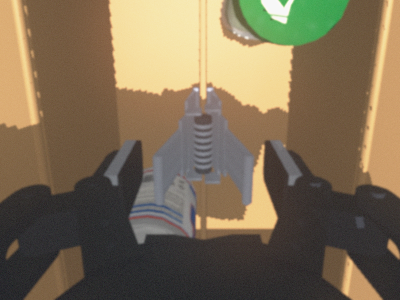

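The clip sits centred between the pads: handles span u 155–252 in the crop, pads 140–265. Closing on it now.

Emit:
move_arm:
  deltas:
    - [0, 0, 0, 0, 0, 0, 0]
    - [0, 0, 0, 0, 0, 0, 0]
    - [0, 0, 0, -1, 0, 0, 0]
    - [0, 0, 0, -1, 0, 0, 0]
    - [0, 0, 0, 0, 0, 0, 0]
    - [0, 0, 0, 0, 0, 0, 0]
    - [0, 0, 0, 0, 0, 0, 0]
    - [0, 0, 0, 0, 0, 0, 0]

```text
clock: 10.73
eef_pos: [0.5592, -0.3036, 0.0952]
tool_rot: [0.79, 0.613, 0.001, 0.003]
ft_force: [-1.9, 1.0, 9.0]
grip_width: 0.0205
grasp_force: 60.3
```

Emit:
move_arm:
  deltas:
    - [0, 0, 0, -5, 0, 0, 0]
    - [0, 0, 0, -10, 0, 0, 0]
    - [0, 0, 0, -20, 0, 0, 0]
    - [0, 0, 0, -30, 0, 0, 0]
    - [0, 0, 0, -35, 0, 0, 0]
    - [0, 0, 0, -35, 0, 0, 0]
    - [0, 0, 0, -25, 0, 0, 0]
    - [0, 0, 0, 0, 0, 0, 0]
    - [0, 0, 0, 0, 0, 0, 0]
    - [0, 0, 0, 0, 0, 0, 0]

```text
clock: 11.57
eef_pos: [0.5572, -0.3026, 0.2513]
tool_rot: [0.79, 0.613, -0.0, -0.0]
ft_force: [-0.1, 0.0, -1.3]
grip_width: 0.0207
grasp_force: 58.9
```

Run:
```python
from go import *
o=bot.get_obs();print(o["grip_width"]*1e3,o["ft_force"],o["eef_pos"]*1e3)
im=snap("wrist","w3");s=bot.camera("scene")
uv=proj("scene",o["eef_pos"])[0].astype(int);print(uv)
for d in bot.outline_of("clip","scene")[:1]:print(d["conf"],d["rect"])
for d in bot.outline_of("clip","wrist")[:1]:print(d["conf"],d["rect"])
a=cv2.resize(s[uv[1]-50:uv[1]+60,uv[0]-50:uv[0]+50],(364,400),interpolation=2)
cv2.imwrite("pics/v3.png",np.hstack([a,im[:,120:540]]))
```

```text
20.684179049934123 [-0.1  0.  -1.3] [ 557.2 -302.6  251.3]
[370 226]
0.84 [355.6, 224.4, 22.3, 37.8]
0.67 [297.6, 182.9, 51.2, 120.4]
```

View pics/v3.png

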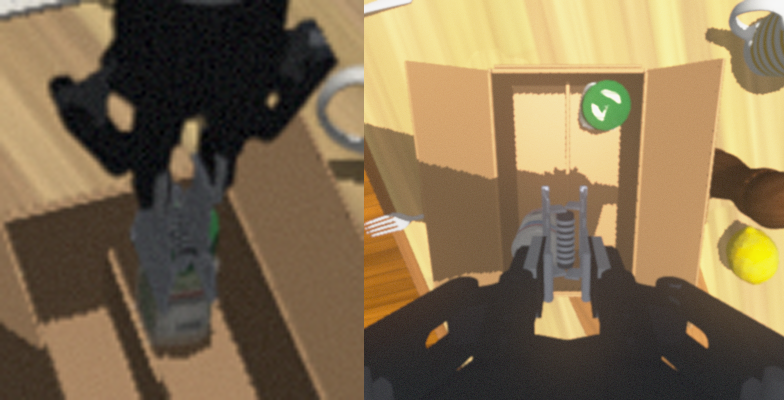

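```bash
cat > clipfit.py <<'E'
from fit import *
def parts():
    P=[]
    for s in(-1,1):
        P+= [box(s*.011-.001,s*.011+.001,-.012,.012,.009,.045), box(s*.012-.0025,s*.012+.0025,-.026,.026,-.0345,-.0295),
             np.r_[box(s*.003,s*.005,-.026,.026,0,.005),box(s*.012-.001,s*.012+.001,-.026,.026,-.032,-.032)]]
    return P
def run(show=True):
    o=bot.get_obs();T=R.from_quat(o["tool_rot"])
    # clip frame in tool: clip x=tool y, clip y=tool x, clip z=-tool z
    B=R.from_matrix(np.array([[0,1,0],[1,0,0],[0,0,-1.]]))
    bot.camera("wrist");CAL["wrist"]=bot.calibration("wrist");bot.camera("scene")
    M={c:mask(["clip"],c,.3) for c in("wrist","scene")}
    def W(v):
        L=T*B*R.from_euler("x",v[2]);org=o["eef_pos"]+T.apply([v[1],v[3],v[0]])
        return L,org
    def ren(c,v):
        m=np.zeros((400,640),np.uint8);L,org=W(v)
        for P in parts():
            h=cv2.convexHull(np.round(pj(c,L.apply(P)+org)*16).astype(np.int32));cv2.fillConvexPoly(m,h,1,shift=4)
        return m.astype(bool)
    g=lambda v:-sum(iou(ren(c,v),M[c])*(2 if c=="wrist" else 1) for c in M)
    r=DE(g,[(.015,.045),(-.012,.012),(-.5,.5),(-.006,.006)],seed=2,maxiter=50)
    L,org=W(r.x)
    print("z below tcp, tool-x offset, tilt, tool-y offset",np.round(r.x,4),[round(iou(ren(c,r.x),M[c]),2) for c in M]);print("origin",org,"clip z",L.apply([0,0,1]))
    return r.x
if __name__=="__main__": run()
E
python3 clipfit.py
```

```text
z below tcp, tool-x offset, tilt, tool-y offset [ 0.031 -0.003 -0.004 -0.002] [np.float64(0.49), np.float64(0.65)]
origin [ 0.554 -0.304  0.219] clip z [0.004 0.002 1.   ]
```

Run:
```python
from go import *
delta(np.array([.5315,.0495,.245]),-.03)
```

```text
shift mm now-axes [ 334.5 -112.9    6.3] in final axes [351.2 -36.4   6. ] turn deg [ -0.1  -0.  -12.7]
```

Emit:
move_arm:
  deltas:
    - [0, 0, 0, 0, 0, 0, -6.3]
    - [0, 0, 0, 0, 0, 0, -6.3]
    - [0, 20, -2, 0, 0, 0, 0]
    - [0, 35, -4, 0, 0, 0, 0]
    - [0, 40, -4, 0, 0, 0, 0]
    - [0, 40, -4, 0, 0, 0, 0]
    - [0, 40, -4, 0, 0, 0, 0]
    - [0, 40, -4, 0, 0, 0, 0]
    - [0, 40, -4, 0, 0, 0, 0]
    - [0, 40, -4, 0, 0, 0, 0]

```text
clock: 12.8
eef_pos: [0.5366, -0.0052, 0.2519]
tool_rot: [0.719, 0.695, 0.0, 0.0]
ft_force: [0.4, 0.3, -0.6]
grip_width: 0.0208
grasp_force: 59.0
```

Emit:
move_arm:
  deltas:
    - [0, 30, -3, 2, 0, 0, 0]
    - [0, 20, -2, 2, 0, 0, 0]
    - [0, 6, -1, 2, 0, 0, 0]
    - [0, 0, 0, 0, 0, 0, 0]
    - [0, 0, 0, 0, 0, 0, 0]
    - [0, 0, 0, 0, 0, 0, 0]

```text
clock: 13.3
eef_pos: [0.5331, 0.0481, 0.2458]
tool_rot: [0.719, 0.695, -0.0, 0.0]
ft_force: [0.4, 0.5, -0.7]
grip_width: 0.0205
grasp_force: 59.0
```

Run:
```python
from go import *
o=bot.get_obs();print(o["grip_width"]*1e3,o["grasp_force"],o["ft_force"])
delta(np.array([.5315,.0495,.245]),-.03)
im=snap("wrist","w4");uv=proj("wrist",[[.532+.15/2*s*.03*1,.05+s*.075,.125] for s in(1,-1)]);print(uv)
for n in ("card_top","card_stand"):
  for d in bot.outline_of(n,"wrist")[:1]:print(n,d["conf"],d["rect"])
cv2.imwrite("pics/w4.png",cv2.resize(im[100:400,120:520],(800,600)))
```

```text
20.46790597019246 58.95058214664459 [ 0.4  0.5 -0.7]
shift mm now-axes [ 1.3 -1.6  0.8] in final axes [ 1.4 -1.6  0.8] turn deg [ 0.   0.  -0.2]
[[320.3 104.1]
 [321.5 273.4]]
card_top 0.72 [293.7, 104.8, 59.7, 122.1]
card_stand 0.82 [291.4, 105.2, 62.6, 119.7]
```

View pics/w4.png

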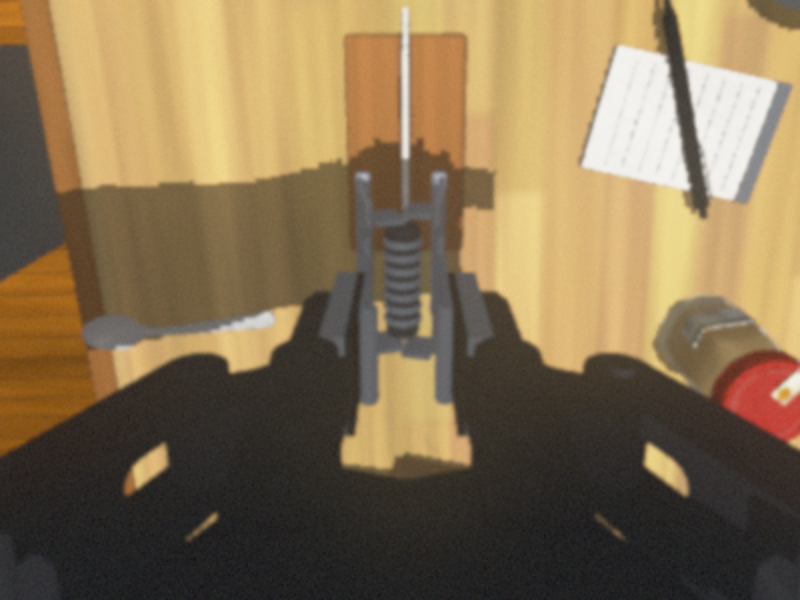

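In the crop, the card edge runs vertically at u≈405 and the jaw lips are at 361 and 438, so their centre is about 400. The card is slightly to the +y side of the tool; I'll measure by how much.

Run:
```python
from go import *
np.set_printoptions(precision=2,suppress=True)
im=cv2.imread("pics/w4.png");g=cv2.resize(im,(400,300),interpolation=cv2.INTER_AREA).astype(float)
o=bot.get_obs();q=R.from_quat(o["tool_rot"]);print(bot.calibration("wrist")["K"][0,2])
sat=g.max(2)-g.min(2)
pts=[]
for v in range(8,76,6):
    w=np.clip(90-sat[v,190:215],0,None);u=120+190+(w*np.arange(25)).sum()/w.sum()
    pts.append(at_z("wrist",(u,v+100),.125))
P=q.inv().apply(np.array(pts)-o["eef_pos"])*1e3;print(P[:,:2]);print(np.polyfit(P[:,0],P[:,1],1))
p=np.array(pts);f=np.polyfit(p[:,1],p[:,0],1);print("world card yaw",-f[0],"x at y=.05",np.polyval(f,.05))
for u in(361,438):print(q.inv().apply(at_z("wrist",(120+u/2,100+178/2),o["eef_pos"][2]-.031-.032)-o["eef_pos"])*1e3)
print("card end", at_z("wrist",(120+405/2,100+8/2),.125))
```

```text
322.6479034143867
[[74.21 -0.05]
 [69.58 -0.03]
 [64.91 -0.12]
 [60.19 -0.17]
 [55.42 -0.15]
 [50.6  -0.24]
 [45.74 -0.33]
 [40.82 -0.31]
 [35.85 -0.28]
 [30.83 -0.1 ]
 [25.76 -0.15]
 [20.63 -1.39]]
[ 0.01 -0.86]
world card yaw -0.04649727452869709 x at y=.05 0.5324585784396607
[ 21.02 -14.52  62.99]
[20.99 11.05 63.  ]
card end [0.54 0.13 0.12]
```

Card line is at tool y ≈ −0.4 mm and the jaw centre at −1.7 mm, so I'll shift by +1.3 mm and lower.

Emit:
move_arm:
  deltas:
    - [0, 1, 1.3, 5, 0, 0, 0]
    - [0, 0, 0, 15, 0, 0, 0]
    - [0, 0, 0, 15, 0, 0, 0]
    - [0, 0, 0, 10, 0, 0, 0]
    - [0, 0, 0, 10, 0, 0, 0]
    - [0, 0, 0, 8, 0, 0, 0]
    - [0, 0, 0, 7, 0, 0, 0]
    - [0, 0, 0, 5, 0, 0, 0]
    - [0, 0, 0, 0, 0, 0, 0]
    - [0, 0, 0, 0, 0, 0, 0]

```text
clock: 14.28
eef_pos: [0.5343, 0.0502, 0.1708]
tool_rot: [0.718, 0.696, -0.0, -0.0]
ft_force: [0.5, 0.2, -0.2]
grip_width: 0.0208
grasp_force: 58.9
```

Run:
```python
from go import *
np.set_printoptions(precision=3,suppress=True)
o=bot.get_obs();print(o["grip_width"],o["grasp_force"],o["ft_force"],o["eef_pos"],o["joint_vel"])
im=bot.camera("wrist");s=bot.camera("scene")
uv=proj("scene",o["eef_pos"])[0].astype(int)
a=cv2.resize(s[uv[1]-30:uv[1]+80,uv[0]-50:uv[0]+50],(364,400),interpolation=2)
cv2.imwrite("pics/v5.png",np.hstack([a,im[:,120:540]]))
```

```text
0.02078616790851244 58.94016087055206 [ 0.485  0.213 -0.246] [0.534 0.05  0.171] [ 0.    -0.008  0.014  0.002  0.     0.002]
```

View pics/v5.png

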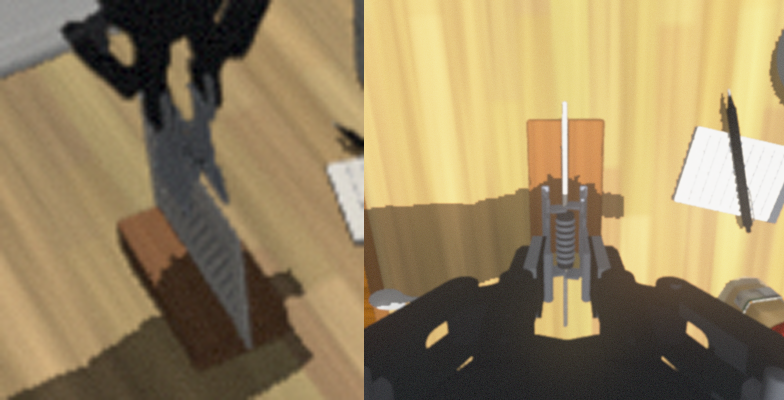

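The card (u≈565) lies centred between the jaws (545 and 584), with no contact force, and the jaws straddle it well below its edge. Handing the job in.

```bash
python3 -c "
from workcell import bot
print(bot.job_done())"
```

```text
the job is handed in; nothing more can be done
None
```

I handed the job in at about 14 s of the 64 s. The clip is held squeezed over the middle of the card, its jaws clear on both sides and about 16–18 mm below the edge. Both flaps are folded back to roughly 2.2–2.4 rad. No pass/fail verdict came back.

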